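# Put the balance's check weights back in their stand in order of size

## Task

The balance check is finished and the four steel check weights are still out: the heaviest on the pan, the others on the bench. Put them all back in the wooden weight stand in order of size, the largest in the largest well and so on down to the smallest, each standing upright and fully down in its own well. They are precision weights: set them down gently, never let them drop.

Things in the scene. Friction and masses are not known exactly. Their poses are not given: they have to be found in the camera images.
- weight_500: the largest check weight: plain polished steel, 500 g, 56 mm tall, all round about its own z axis: a cylinder 44 mm across and 36 mm tall, on it a neck 6 mm high and then a knob 24 mm across and 14 mm high to lift it by. Loose, upright, starts on the balance's pan. Origin: centre of its underside, z up
- weight_200: the second largest check weight: plain polished steel, 200 g, 43 mm tall, all round about its own z axis: a cylinder 33 mm across and 24 mm tall, on it a neck 6 mm high and then a knob 20 mm across and 13 mm high to lift it by. Loose, upright, starts on the bench. Origin: centre of its underside, z up
- weight_100: the third largest check weight: plain polished steel, 100 g, 36 mm tall, all round about its own z axis: a cylinder 25 mm across and 19 mm tall, on it a neck 5 mm high and then a knob 17 mm across and 12 mm high to lift it by. Loose, upright, starts on the bench. Origin: centre of its underside, z up
- weight_50: the smallest check weight: plain polished steel, 50 g, 33 mm tall, all round about its own z axis: a cylinder 18 mm across and 18.5 mm tall, on it a neck 4.5 mm high and then a knob 13 mm across and 10 mm high to lift it by. Loose, upright, starts on the bench. Origin: centre of its underside, z up
- well_500: the largest round well of the stand, made for the largest weight: bore 48 mm across, widening over the uppermost 5 mm to 58 mm at the rim; dark green felt on its floor. Origin: centre of the felt floor, where the middle of the weight's underside belongs, 14 mm below the stand's top; z up, x along the row from the largest well to the smallest
- well_200: the second largest round well of the stand, made for the second largest weight: bore 37 mm across, widening over the uppermost 5 mm to 47 mm at the rim; dark green felt on its floor. Origin: centre of the felt floor, where the middle of the weight's underside belongs, 14 mm below the stand's top; z up, x along the row from the largest well to the smallest
- well_100: the third largest round well of the stand, made for the third largest weight: bore 29 mm across, widening over the uppermost 5 mm to 39 mm at the rim; dark green felt on its floor. Origin: centre of the felt floor, where the middle of the weight's underside belongs, 14 mm below the stand's top; z up, x along the row from the largest well to the smallest
- well_50: the smallest round well of the stand, made for the smallest weight: bore 22 mm across, widening over the uppermost 5 mm to 32 mm at the rim; dark green felt on its floor. Origin: centre of the felt floor, where the middle of the weight's underside belongs, 14 mm below the stand's top; z up, x along the row from the largest well to the smallest
- weight_stand: the wooden weight stand on the bench, fixed during the work: pale block with a darker edge strip, 242 x 80 mm, 25 mm high (edge strip 27 mm), with one row of four wells along its x axis, largest at its -x end, smallest at its +x end (well centres at x = -80, -18, 36 and 86 mm, y = 0). It may lie turned any way round. Origin: centre of its underside, z up
- balance: the compact white bench balance, fixed: 200 x 156 mm, sloped display at its -x side towards the robot; round metal pan 116 mm across, its centre 30 mm to +x of the origin and its top 55 mm above the bench; the rest of the balance is below 45 mm. Origin: centre of its underside, z up

How it is judged:
At the end, for the whole second after the job is handed in: Each of the four weights stands in the well of its own size: underside within 8 mm sideways of the well's centre and no more than 4 mm above its floor, upright within 7 degrees, at rest (horizontal distance between weight_500 and well_500 below 0.008 m and z of weight_500 in the frame of well_500 below 0.004 m and angle between each of weight_500, weight_200, weight_100, weight_50's own z axis and vertical below 0.12 rad and linear speed of each of weight_500, weight_200, weight_100, weight_50 below 0.02 m/s and horizontal distance between weight_200 and well_200 below 0.008 m and z of weight_200 in the frame of well_200 below 0.004 m and horizontal distance between weight_100 and well_100 below 0.008 m and z of weight_100 in the frame of well_100 below 0.004 m and horizontal distance between weight_50 and well_50 below 0.008 m and z of weight_50 in the frame of well_50 below 0.004 m); the robot touches nothing.
It fails at once if The largest weight is dropped or slammed into its well: it comes down faster than 0.4 m/s within the last 15 mm above the floor (a fall of about 8 mm or more) (horizontal distance between weight_500 and well_500 below 0.025 m and z of weight_500 in the frame of well_500 below 0.015 m and linear speed of weight_500 above 0.4 m/s).
It fails at once if The second largest weight is dropped or slammed into its well: it comes down faster than 0.4 m/s within the last 15 mm above the floor (a fall of about 8 mm or more) (horizontal distance between weight_200 and well_200 below 0.025 m and z of weight_200 in the frame of well_200 below 0.015 m and linear speed of weight_200 above 0.4 m/s).
It fails at once if The third largest weight is dropped or slammed into its well: it comes down faster than 0.4 m/s within the last 15 mm above the floor (a fall of about 8 mm or more) (horizontal distance between weight_100 and well_100 below 0.025 m and z of weight_100 in the frame of well_100 below 0.015 m and linear speed of weight_100 above 0.4 m/s).
It fails at once if The smallest weight is dropped or slammed into its well: it comes down faster than 0.4 m/s within the last 15 mm above the floor (a fall of about 8 mm or more) (horizontal distance between weight_50 and well_50 below 0.025 m and z of weight_50 in the frame of well_50 below 0.015 m and linear speed of weight_50 above 0.4 m/s).
It also fails if it takes over 104 s, if anything falls off the work surface, if the arm or the gripper's body presses on something with over 40 N, if the wrist force passes 120 N, or if a joint passes its speed limit or range.

## Robot

A 7-joint arm with a two-finger parallel gripper is mounted at the origin on a cart in front of the work surface, level with it; the furniture and walls round the work are solid. World frame = base frame: x ahead of the robot, y to its left, z up, the work surface at z = 0. Lengths are in m, angles in rad, forces in N, time in s.
With the tool pointing down it reaches from about 0.4 to 0.85 m from the base axis. Payload 10.4 kg.
Tool frame: the origin (TCP) lies at the very end of the fingers, on their centre line; the grasp point (between the pads) lies 19 mm behind it; z points along the fingers, y is the line along which they close (so a half turn about z gives the same grasp; the last joint's range is limited). The gripper opens to 87 mm and grips with 3 to 60 N. Pads are 19 mm wide; open, the fingers measure 117 mm over their backs; the gripper's body (75 mm by 190 mm) begins 51 mm behind the grasp point.
Start: joints at [-1.318, 0.332, -0.065, 1.46, 0.022, 1.35, -0.088], TCP at [0.17, 0.601, 0.223] pointing down, gripper open.
Joint ranges: [-2.6, 2.6], [-0.5, 2.12], [-1.47, 1.34], [0.16, 2.42], [-1.27, 4.41], [0.06, 2.06], [-2.6, 2.6]. Speed limits (rad/s): [2.22, 2.22, 2.79, 2.79, 3.14, 3.14, 3.14].

## Interface

Orientations are given as a unit quaternion [x, y, z, w].
In Python, from bench import * gives the robot as it stands.
- The arm moves only by the tool step_arm, never from a script. Its arguments are lists of equal length, an entry for each row: "delta_pos": the shift along the world's x, y, z in units of 25 mm (1.0 is 25 mm), a list of three; "turn": the turn about the world's z in units of 0.12 rad (1.0 is 0.12 rad). In form: {"delta_pos": [[tx, ty, tz], ...], "turn": [turn, ...]}. A call has 1 to 12 rows; each row shifts and turns the commanded pose from where the row before left it; what a row does not reach is not made up. A row lasts 1/10 s, in which the tool goes at most 50 mm and 8.59 degrees, less where a joint would pass 70% of its speed; a pose out of reach is approached as far as the arm can. A call with a number of a shift or a turn outside -1 to 1 is refused whole. A call with a gripper value outside its range is refused whole. "grip" is the closure, from 0 (fully open) to 1 (shut), set as the call begins (left out, the last holds). The fingers move at their own pace and stop on an object; "newtons" is the grip in N (left out, the last holds). Time passes only in rows, so rows that do not move let the fingers close. It gives the time, the measured TCP pose, the force, the opening and the grip force at its end, in the units of the state.
- read_state(): the state, without advancing time (a new reading comes with each control period).
- camera(name): name is "scene" or "side" or "wrist"; returns a dict with "image" (420x560x3 uint8, red, green, blue), "z_map" (420x560 float32, m along the optical axis (not along the pixel's ray), 0 where there is no reading), "mtx" (3x3 intrinsics, pixels), "view" (4x4, takes a point from world to camera coordinates). Camera axes: x right, y up, looking along -z (the intrinsics and any distortion apply to the point x, -y, -z); pixel columns grow to the right and rows downward; lengths in m; the calibration is good to about 2 mm. The wrist camera is an equidistant fisheye: a pixel r from the principal point sees the ray r / f radians off the axis. A picture is of the moment at which its call begins.
- close_job(): hands the job in; it is judged then, once.
The state is a dict: "time": time; "joint_positions": joint angles; "joint_vel": joint speeds; "joint_torque": joint torques, N m; "ee_pos": TCP position; "eef_rot": TCP orientation; "ft_force": force on the tool from outside, world axes, zero at the start; "torque": the same for the moment, N m; "width": finger opening in m; "grip_force": force on a finger pad.
Only numpy, scipy, OpenCV 4.12 (cv2) and the standard library are available. Lean on these libraries where they do the work, as an engineer would, in place of code of your own. Each camera call takes 0.05 s, during which the arm holds its last target. There are 200 camera calls.

## Working session

There is one attempt and no reset: what is moved stays moved. The work goes in short steps, Python scripts to look and compute and a tool call to move; the robot and the scene stay as the last step left them, time stands still between calls to the robot, and variables do not carry over. Pictures are saved under pics/ and viewed, at most 14 in all, crops included, and the job is handed in when it is done.

Besides the shell and the picture viewer there is one more tool, called after "Call:" as name(argument=value, ...) on one line, values as JSON. step_arm: Moves the arm, as the interface text tells. Shifts and turns lie within -1 to 1; 1 stands for 25 mm of shift or 0.12 rad of turn. Its arguments: {"type":"object","properties":{"delta_pos":{"type":"array"},"turn":{"type":"array"},"grip":{"type":"number"},"newtons":{"type":"number"}},"required":["delta_pos","turn"]}

```bash
mkdir -p pics; python3 - <<'E'
from bench import *
import cv2,numpy as np
s=read_state();print({k:np.round(v,3).tolist() for k,v in s.items()})
for n in("scene","side","wrist"):
    c=camera(n);cv2.imwrite(f"pics/{n}0.png",c["image"][:,:,::-1]);np.savez(f"{n}0.npz",**c)
    print(n,np.round(c["mtx"],1).tolist(),np.round(np.linalg.inv(c["view"]),3).tolist(),c.keys())
E
```

```text
{'time': 0.0, 'joint_positions': [-1.318, 0.333, -0.065, 1.461, 0.022, 1.35, -0.089], 'joint_vel': [-0.001, -0.002, 0.001, 0.001, -0.003, 0.001, -0.0], 'joint_torque': [-0.0, -62.325, 0.025, -38.992, -0.061, 0.039, 0.0], 'ee_pos': [0.17, 0.601, 0.222], 'eef_rot': [0.137, 0.991, -0.001, -0.0], 'ft_force': [-0.276, -0.15, -0.512], 'torque': [0.019, 0.015, 0.008], 'grip_force': 0.0, 'width': 0.087}
scene [[450.6, 0.0, 275.2], [0.0, 450.6, 210.2], [0.0, 0.0, 1.0]] [[0.432, 0.615, -0.66, -0.215], [-0.902, 0.293, -0.318, -0.382], [-0.002, 0.732, 0.681, 0.817], [0.0, 0.0, 0.0, 1.0]] dict_keys(['image', 'z_map', 'mtx', 'view'])
side [[473.7, 0.0, 283.5], [0.0, 473.7, 219.6], [0.0, 0.0, 1.0]] [[-0.446, -0.504, 0.74, 1.646], [0.895, -0.266, 0.359, 0.53], [0.016, 0.822, 0.569, 0.932], [0.0, 0.0, 0.0, 1.0]] dict_keys(['image', 'z_map', 'mtx', 'view'])
wrist [[325.2, 0.0, 280.8], [0.0, 325.2, 211.0], [0.0, 0.0, 1.0]] [[0.272, -0.926, -0.262, 0.099], [0.962, 0.261, 0.076, 0.622], [-0.002, -0.273, 0.962, 0.385], [0.0, 0.0, 0.0, 1.0]] dict_keys(['image', 'z_map', 'mtx', 'view'])
```

View pics/scene0.png

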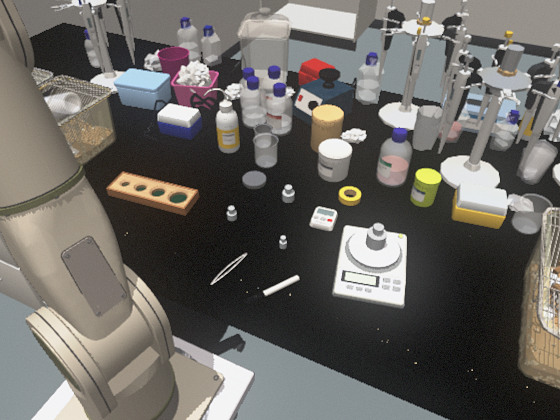

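View pics/side0.png

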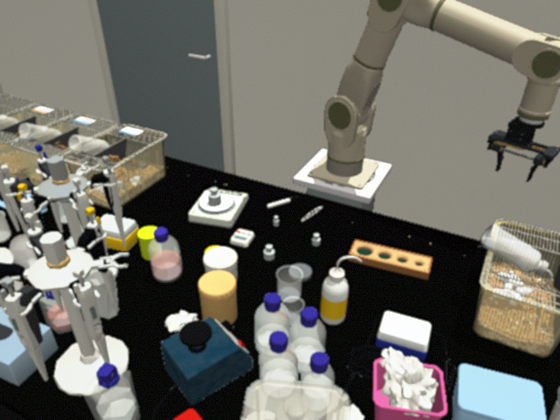

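The scene view shows the stand at (153,192), with its smallest well at the left (125,184) and its largest at (178,199). The 100 g weight is at (232,213), the 200 g at (288,193), the 50 g at (283,242), and the 500 g on the pan at (376,237). The side view agrees.

```bash
cat > h.py <<'E'
import numpy as np,cv2
def cloud(c):
    K=c["mtx"];z=c["z_map"];v,u=np.mgrid[0:z.shape[0],0:z.shape[1]]
    p=np.stack([(u-K[0,2])/K[0,0]*z,-(v-K[1,2])/K[1,1]*z,-z,np.ones_like(z)],-1)
    return (p@np.linalg.inv(c["view"]).T)[...,:3]
E
python3 - <<'E'
from h import *
c={n:dict(np.load(f"{n}0.npz")) for n in("scene","side")}
px={"scene":{"100":(232,213),"200":(288,193),"50":(283,242),"500":(376,237)},"side":{"100":(316,240),"200":(269,253),"50":(276,221),"500":(214,199)}}
H={"100":.036,"200":.043,"50":.033,"500":.111}
st={"scene":(105,170,200,215),"side":(345,235,436,280)}
for n in c:
    P=cloud(c[n])
    for w,(u,v) in px[n].items():
        q=P[v-15:v+16,u-13:u+14].reshape(-1,3)
        for lo in (.006,):
            m=q[(q[:,2]>H[w]-lo)&(q[:,2]<H[w]+.012)]
            print(n,w,len(m),np.round(q[:,2].max(),4),np.round((m.min(0)+m.max(0))/2,4) if len(m) else 0, np.round(np.ptp(m[:,:2],axis=0),4) if len(m) else 0)
    a,b,d,e=st[n];q=P[b:e,a:d].reshape(-1,3);m=q[(q[:,2]>.018)&(q[:,2]<.034)]
    r=cv2.minAreaRect((m[:,:2]*1000).astype(np.float32));print(n,"stand",r,len(m),np.percentile(m[:,2],[5,50,95]))
E
```

```text
scene 100 32 0.8173 [0.5033 0.089  0.034 ] [0.0164 0.0167]
scene 200 36 0.8173 [ 0.6346 -0.012   0.0403] [0.0223 0.0172]
scene 50 20 0.8173 [ 0.4684 -0.073   0.031 ] [0.0154 0.0123]
scene 500 78 0.8173 [ 0.5212 -0.2808  0.1084] [0.0263 0.0233]
scene stand ((483.9188537597656, 328.06695556640625), (85.11371612548828, 245.2588653564453), 5.110589981079102) 1476 [0.01929814 0.02290935 0.02602357]
side 100 20 0.9325 [0.5044 0.0928 0.0336] [0.0236 0.0138]
side 200 29 0.9325 [ 0.6355 -0.0088  0.0418] [0.022  0.0186]
side 50 10 0.9325 [ 0.4713 -0.0701  0.0304] [0.0134 0.0119]
side 500 27 0.9325 [ 0.5214 -0.278   0.1088] [0.0276 0.0248]
side stand ((486.8736572265625, 331.0087890625), (88.28591918945312, 241.54502868652344), 5.289552211761475) 1170 [0.01924998 0.02336225 0.02699272]
```

Call:
step_arm(delta_pos=[[0.85, -0.9, 0], [0.85, -0.9, 0], [0.85, -0.9, 0], [0.85, -0.9, 0], [0.85, -0.9, 0], [0.85, -0.9, 0], [0.85, -0.9, 0], [0.85, -0.9, 0], [0.85, -0.9, 0], [0.85, -0.9, 0], [0.85, -0.9, 0], [0.85, -0.9, 0]], turn=[-0.8, -0.8, -0.8, -0.8, -0.8, -0.8, -0.8, -0.8, -0.8, -0.8, -0.8, -0.8], grip=0.3, newtons=20)

```text
time: 1.35
ee_pos: [0.4258, 0.3303, 0.2224]
eef_rot: [0.656, 0.755, -0.0, -0.0]
ft_force: [0.5, -0.2, 0.1]
width: 0.0608
grip_force: 0.0
```

```bash
python3 - <<'E'
from h import *
for n in("scene","side"):
    c=dict(np.load(f"{n}0.npz"));P=cloud(c)
    W={"100":(.504,.091),"200":(.635,-.0105),"50":(.470,-.0715)}
    q=P[c["z_map"]>0]
    for w,(x,y) in W.items():
        m=q[(abs(q[:,0]-x)<.12)&(abs(q[:,1]-y)<.13)&(q[:,2]>.05)&(q[:,2]<.3)]
        print(n,w,len(m),(np.round([m.min(0),m.max(0)],3).tolist()) if len(m) else "")
E
```

```text
scene 100 0 
scene 200 297 [[0.723, -0.111, 0.05], [0.755, 0.119, 0.09]]
scene 50 0 
side 100 0 
side 200 149 [[0.723, -0.094, 0.05], [0.755, 0.119, 0.09]]
side 50 0
```

Call:
step_arm(delta_pos=[[0.8, -0.8, -0.6], [0.8, -0.8, -0.5], [0.8, -0.8, -0.5], [0, 0, 0], [0, 0, 0]], turn=[-0.4, 0, 0, 0, 0])

```text
time: 1.85
ee_pos: [0.4851, 0.271, 0.1822]
eef_rot: [0.673, 0.739, -0.0, -0.0]
ft_force: [-1.3, 0.6, -0.5]
width: 0.061
grip_force: 0.0
```

```bash
python3 - <<'E'
from bench import *
import cv2,numpy as np
s=read_state();print(s["ee_pos"],s["eef_rot"])
c=camera("wrist");np.savez("w1.npz",**c);cv2.imwrite("pics/w1.png",c["image"][:,:,::-1])
E
```

```text
[0.48512854 0.27097248 0.18217953] [ 6.73221271e-01  7.39440950e-01 -4.39584616e-04 -9.79408547e-05]
```

View pics/w1.png

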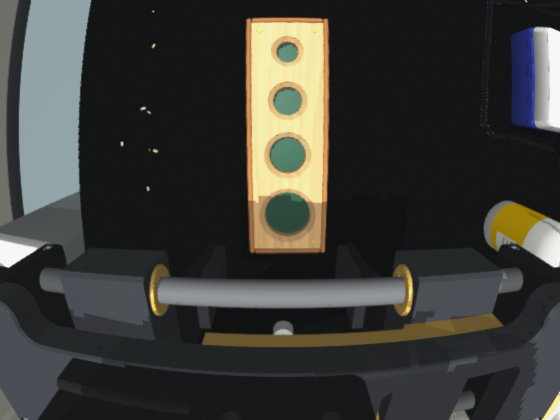

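The wrist view shows the wells in a vertical row, smallest to largest, at (288,52), (288,100), (288,155) and (288,213).

```bash
cat >> h.py <<'E'
def ray(c,uv,z):
    K=c["mtx"];d=(np.atleast_2d(uv)-K[:2,2])/K[0,0];r=np.linalg.norm(d,axis=1,keepdims=True)
    s=np.where(r>1e-9,np.sin(r)/np.maximum(r,1e-9),1)
    v=np.hstack([d*s*[1,-1],-np.cos(r)]);M=np.linalg.inv(c["view"]);v=v@M[:3,:3].T;o=M[:3,3]
    return o[:2]+v[:,:2]*((z-o[2])/v[:,2:])
E
python3 - <<'E'
from h import *
c=dict(np.load("w1.npz"));h=cv2.cvtColor(c["image"],cv2.COLOR_RGB2HSV)
m=cv2.inRange(h,(65,60,20),(100,255,200));m[:,:240]=0;m[:,335:]=0;m[245:]=0
n,l,s,_=cv2.connectedComponentsWithStats(m)
D={"50":.086,"100":.036,"200":-.018,"500":-.08};C=[]
L=sorted([i for i in range(1,n) if s[i,4]>80],key=lambda i:s[i,1])
for i,k in zip(L,D):
    cs,_=cv2.findContours((l==i).astype(np.uint8),0,1);q=ray(c,cs[0][:,0].astype(float),.0155)
    (x,y),r=cv2.minEnclosingCircle((q*1000).astype(np.float32));C.append(ray(c,[s[i,0]+s[i,2]/2-.5,s[i,1]+s[i,3]/2-.5],.0155)[0]);print(k,s[i],x,y,2*r,C[-1])
C=np.array(C);d=np.array(list(D.values()))
A=np.polyfit(d,C,1);print("axis",A[0],"orig",A[1],"pred",{k:np.round(A[1]+A[0]/np.linalg.norm(A[0])*v,4).tolist() for k,v in D.items()})
P=C;print(np.linalg.inv(c["view"])[:3,3])
E
```

```text
50 [278  44  19  18 260] 477.89837646484375 416.3175354003906 19.001850128173828 [0.47799625 0.41592447]
100 [274  88  27  26 530] 482.69842529296875 366.1652526855469 26.205535888671875 [0.48265798 0.36646142]
200 [271 138  34  33 888] 488.08062744140625 312.3225402832031 34.406288146972656 [0.48837474 0.31235118]
500 [ 266  193   43   39 1302] 493.9364013671875 250.73501586914062 44.98615264892578 [0.4938678 0.2513606]
axis [-0.09652861  0.99229702] orig [0.48630336 0.33057064] pred {'50': [0.478, 0.4162], '100': [0.4828, 0.3664], '200': [0.488, 0.3127], '500': [0.494, 0.2509]}
[0.47904803 0.34571189 0.3453026 ]
```

Call:
step_arm(delta_pos=[[0.1, -1, 0], [0.1, -1, 0], [0.1, -1, 0], [0.1, -1, 0], [0.1, -1, 0], [0.1, -1, 0], [0.1, -1, 0], [0.1, -1, 0], [0.1, -1, 0], [0.1, -1, 0], [0.1, -1, 0], [0.1, -1, 0]], turn=[0, 0, 0, 0, 0, 0, 0, 0, 0, 0, 0, 0])

```text
time: 3.1
ee_pos: [0.5154, -0.0281, 0.1831]
eef_rot: [0.672, 0.741, 0.001, 0.0]
ft_force: [0.0, -0.5, 0.6]
width: 0.0609
grip_force: 0.0
```

Call:
step_arm(delta_pos=[[0.1, -1, 0], [0.1, -1, 0], [0.1, -1, 0], [0.1, -0.6, 0], [0, 0, 0], [0, 0, 0], [0, 0, 0]], turn=[0, 0, 0, 0, 0, 0, 0])

```text
time: 3.8
ee_pos: [0.5254, -0.1167, 0.1826]
eef_rot: [0.672, 0.741, 0.0, -0.0]
ft_force: [-0.6, 0.3, -1.0]
width: 0.0609
grip_force: 0.0
```

```bash
python3 - <<'E'
from bench import *
import cv2,numpy as np
s=read_state();print(s["ee_pos"],s["eef_rot"])
c=camera("wrist");np.savez("w2.npz",**c);cv2.imwrite("pics/w2.png",c["image"][:,:,::-1])
E
```

```text
[ 0.52537415 -0.11667815  0.18264044] [ 6.71844609e-01  7.40692020e-01  3.34515725e-04 -2.02248572e-04]
```

View pics/w2.png

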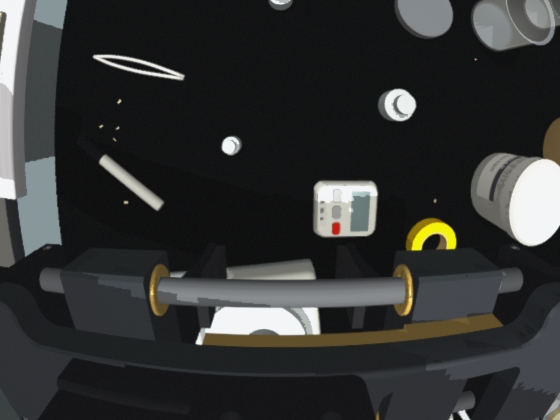

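The 50 g weight is at (231,146) and the 200 g at (398,105). The 100 g is clipped at the top edge (281,3), so it needs its own look.

```bash
cat >> h.py <<'E'
def fcloud(c):
    K=c["mtx"];z=c["z_map"];v,u=np.mgrid[0:z.shape[0],0:z.shape[1]]
    d=np.stack([u-K[0,2],v-K[1,2]],-1)/K[0,0];r=np.linalg.norm(d,axis=-1);k=np.tan(r)/np.maximum(r,1e-9)*z
    p=np.stack([d[...,0]*k,-d[...,1]*k,-z,np.ones_like(z)],-1)
    return (p@np.linalg.inv(c["view"]).T)[...,:3]
def knob(c,u,v,H,w=20,up=.010):
    q=fcloud(c)[max(v-w,0):v+w,max(u-w,0):u+w];V,U=np.mgrid[max(v-w,0):v+w,max(u-w,0):u+w][:, :q.shape[0],:q.shape[1]]
    m=(q[...,2]>H-.004)&(q[...,2]<H+up)
    if m.sum()<8: return None
    cs=np.stack([U[m],V[m]],-1).astype(float);lo,hi=cs.min(0),cs.max(0)
    t=ray(c,cs,H);(x,y),r=cv2.minEnclosingCircle((t*1000).astype(np.float32))
    return m.sum(),np.round(np.median(q[m],0),4),"enc",np.round([x,y,2*r],1),"mean",np.round(t.mean(0)*1000,1)
E
python3 - <<'E'
from h import *
c=dict(np.load("w2.npz"))
print(knob(c,231,146,.033));print(knob(c,398,105,.043))
print(fcloud(c)[150:250:40,100:400:90,2].round(4))
E
```

```text
(np.int64(147), array([ 0.4708, -0.0711,  0.034 ]), 'enc', array([470.6, -71.2,  13.6]), 'mean', array([470.8, -71.2]))
(np.int64(322), array([ 0.6353, -0.0099,  0.0437]), 'enc', array([635.5, -10.2,  21.5]), 'mean', array([635.6,  -9.8]))
[[0.0083 0.0005 0.001  0.0012]
 [0.0005 0.002  0.0008 0.0184]
 [0.0005 0.0001 0.0012 0.0189]]
```

Call:
step_arm(delta_pos=[[0, -1, 0.3], [0, -1, 0.3], [0, -1, 0.3], [0, -1, 0], [0, -1, 0], [0, -1, 0], [0, -1, 0], [0, -1, 0], [0, -0.7, 0], [0, 0, 0], [0, 0, 0], [0, 0, 0]], turn=[0, 0, 0, 0, 0, 0, 0, 0, 0, 0, 0, 0])

```text
time: 5.05
ee_pos: [0.5259, -0.3344, 0.205]
eef_rot: [0.672, 0.741, 0.0, -0.0]
ft_force: [-1.1, 0.8, -0.6]
width: 0.0609
grip_force: 0.0
```

```bash
python3 - <<'E'
from bench import *
from h import *
s=read_state();print(s["ee_pos"],s["eef_rot"])
c=camera("wrist");np.savez("w3.npz",**c);cv2.imwrite("pics/w3.png",c["image"][:,:,::-1])
q=fcloud(c);m=(q[...,2]>.107)&(q[...,2]<.121)&(abs(q[...,0]-.521)<.03)&(abs(q[...,1]+.2795)<.03)
v,u=np.nonzero(m);print(len(u),u.mean(),v.mean())
print(knob(c,int(u.mean()),int(v.mean()),.111,w=45))
E
```

```text
[ 0.52585144 -0.33442161  0.20498124] [ 6.72007328e-01  7.40544337e-01  4.30046854e-04 -2.25893427e-04]
726 282.8677685950413 145.65977961432506
(np.int64(726), array([ 0.5227, -0.2793,  0.112 ]), 'enc', array([ 522.7, -279.3,   24.2]), 'mean', array([ 522.7, -279.3]))
```

View pics/w3.png

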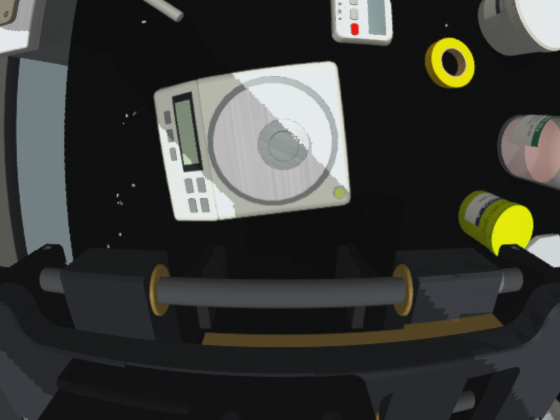

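The knob of the 500 g weight is at (283,146), on the pan. Its diameter measures 24 mm, as it should.

Call:
step_arm(delta_pos=[[-0.13, 0.8, 0], [0, 0.8, 0], [0, 0.6, -0.4], [0, 0, -1], [0, 0, -1], [0, 0, -0.8], [0, 0, -0.6], [0, 0, -0.4], [0, 0, -0.2], [0, 0, 0], [0, 0, 0]], turn=[0, 0, 0, 0, 0, 0, 0, 0, 0, 0, 0])

```text
time: 6.2
ee_pos: [0.5223, -0.2814, 0.0958]
eef_rot: [0.673, 0.74, 0.0, 0.001]
ft_force: [-0.7, -0.4, 0.3]
width: 0.0609
grip_force: 0.0
```

Call:
step_arm(delta_pos=[[0, 0, 0], [0, 0, 0], [0, 0, 0], [0, 0, 0], [0, 0, 0], [0, 0, 0]], turn=[0, 0, 0, 0, 0, 0], grip=1, newtons=30)

```text
time: 6.8
ee_pos: [0.5222, -0.2811, 0.0952]
eef_rot: [0.673, 0.74, 0.0, 0.0]
ft_force: [0.4, 0.8, -2.0]
width: 0.0228
grip_force: 30.0
```

Call:
step_arm(delta_pos=[[0, 0, 0.3], [0, 0, 0.6], [0, 0, 0.7], [0, 0.4, 0.5], [0, 0.8, 0.1], [-0.1, 1, 0], [-0.1, 1, 0], [-0.1, 1, 0], [-0.1, 1, 0], [-0.1, 1, 0], [-0.1, 1, 0], [-0.1, 1, 0]], turn=[0, 0, 0, 0, 0, 0, 0, 0, 0, 0, 0, 0])

```text
time: 8.0
ee_pos: [0.504, -0.0745, 0.1507]
eef_rot: [0.673, 0.74, 0.0, 0.0]
ft_force: [0.4, 0.2, -4.3]
width: 0.0225
grip_force: 30.0
```

Call:
step_arm(delta_pos=[[-0.1, 1, 0], [-0.1, 1, 0], [-0.1, 1, 0], [-0.1, 1, 0], [0, 1, 0], [0, 1, 0], [0, 1, 0], [0, 1, 0], [0, 1, 0], [0, 1, 0], [0, 1, 0], [0, 0.8, 0]], turn=[0, 0, 0, 0, 0, 0, 0, 0, 0, 0, 0, 0])

```text
time: 9.2
ee_pos: [0.4938, 0.2209, 0.1507]
eef_rot: [0.672, 0.74, 0.0, -0.0]
ft_force: [1.2, -0.4, -5.2]
width: 0.0228
grip_force: 30.0
```

Call:
step_arm(delta_pos=[[0, 0.8, 0], [0, 0.35, -0.4], [0, 0, -0.8], [0, 0, -0.8], [0, 0, -0.4], [0, 0, 0], [0, 0, 0]], turn=[0, 0, 0, 0, 0, 0, 0])

```text
time: 9.9
ee_pos: [0.4948, 0.2474, 0.0905]
eef_rot: [0.673, 0.74, 0.0, 0.0]
ft_force: [0.3, 1.0, -5.0]
width: 0.0229
grip_force: 30.0
```

```bash
python3 - <<'E'
from bench import *
from h import *
print(read_state()["ee_pos"])
c=camera("side");P=cloud(c);q=P.reshape(-1,3);im=c["image"]
m=(abs(P[...,0]-.494)<.035)&(abs(P[...,1]-.251)<.035)&(P[...,2]>.04)&(P[...,2]<.085)
print(m.sum(),P[m].min(0),P[m].max(0))
cv2.imwrite("pics/s1.png",cv2.resize(im[195:295,310:450,::-1],None,fx=5,fy=5))
E
```

```text
[0.49482671 0.24742943 0.0904962 ]
150 [0.4752805  0.22713906 0.04863844] [0.5185512  0.27133693 0.08497775]
```

View pics/s1.png

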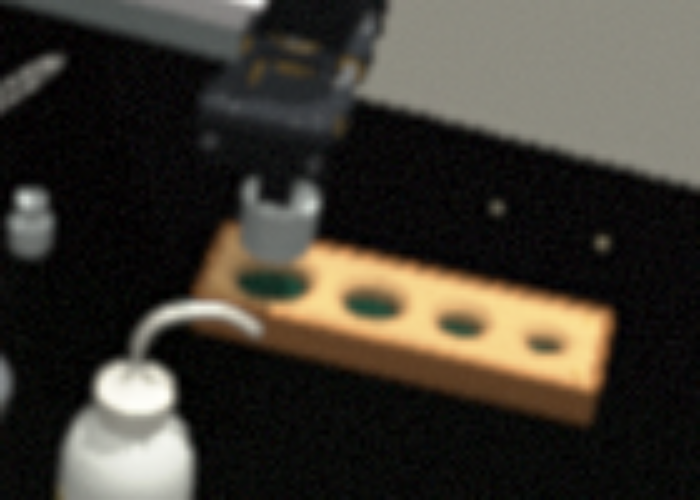

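The crop shows the 500 g weight hanging upright above the largest well, with its lower edge at about (278,255).

Call:
step_arm(delta_pos=[[-0.03, 0.06, -0.3], [0, 0, -0.4], [0, 0, -0.3], [0, 0, -0.2], [0, 0, -0.15], [0, 0, -0.08], [0, 0, -0.05], [0, 0, -0.05], [0, 0, 0], [0, 0, 0]], turn=[0, 0, 0, 0, 0, 0, 0, 0, 0, 0])

```text
time: 10.95
ee_pos: [0.4938, 0.2492, 0.052]
eef_rot: [0.673, 0.74, 0.0, 0.0]
ft_force: [0.1, -0.4, -5.7]
width: 0.0231
grip_force: 30.0
```

Call:
step_arm(delta_pos=[[0, 0, -0.04], [0, 0, -0.04], [0, 0, 0], [0, 0, 0]], turn=[0, 0, 0, 0])

```text
time: 11.35
ee_pos: [0.4943, 0.2493, 0.0509]
eef_rot: [0.673, 0.74, 0.001, 0.0]
ft_force: [-2.3, -1.4, 7.1]
width: 0.0228
grip_force: 30.0
```

Call:
step_arm(delta_pos=[[0, 0, 0], [0, 0, 0], [0, 0, 0], [0, 0, 0.4], [0, 0, 0.8], [0, 0, 1], [0, 0, 1], [0, -0.5, 0.8], [0, -1, 0], [0, -1, 0], [0, -1, 0], [0.4, -1, 0]], turn=[0, 0, 0, 0, 0, 0, 0, 0, 0, 0, 0, 0], grip=0.4)

```text
time: 12.55
ee_pos: [0.5032, 0.1359, 0.1507]
eef_rot: [0.673, 0.74, 0.0, -0.0]
ft_force: [0.7, -0.1, 0.8]
width: 0.0522
grip_force: 0.0
```

Call:
step_arm(delta_pos=[[0.8, -1, 0], [0.9, -1, 0], [0.9, -1, 0], [0.9, -1, 0], [0.9, -1, 0], [0.9, -0.87, -0.5], [0, 0, -1], [0, 0, -1], [0, 0, -0.5], [0, 0, 0], [0, 0, 0]], turn=[0, 0, 0, 0, 0, 0, 0, 0, 0, 0, 0])

```text
time: 13.65
ee_pos: [0.6367, -0.0099, 0.076]
eef_rot: [0.673, 0.74, 0.0, 0.0]
ft_force: [0.4, 0.1, 0.2]
width: 0.0521
grip_force: 0.0
```

```bash
python3 - <<'E'
from bench import *
from h import *
print(read_state()["ee_pos"])
c=camera("scene");im=c["image"];P=cloud(c)
cv2.imwrite("pics/s2.png",im[120:300,90:400,::-1])
m=(abs(P[...,0]-.494)<.03)&(abs(P[...,1]-.251)<.03)&(P[...,2]>.062)&(P[...,2]<.09)
print(m.sum(),P[m].min(0),P[m].max(0))
E
```

```text
[ 0.63668524 -0.00991193  0.07601308]
45 [0.48118486 0.23575596 0.06209182] [0.5029346  0.25898063 0.06792328]
```

View pics/s2.png

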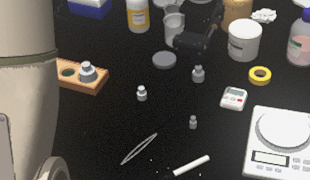

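The 500 g weight is seated: its top measures 0.068 m against the expected 0.067 m, at crop position (87,70). The gripper is above the 200 g at (198,73).

Call:
step_arm(delta_pos=[[-0.05, 0, -0.6], [0, 0, -0.6], [0, 0, -0.4], [0, 0, -0.2], [0, 0, -0.12], [0, 0, 0], [0, 0, 0]], turn=[0, 0, 0, 0, 0, 0, 0])

```text
time: 14.4
ee_pos: [0.6352, -0.0102, 0.0272]
eef_rot: [0.673, 0.74, 0.0, 0.0]
ft_force: [0.6, 0.1, 0.2]
width: 0.0522
grip_force: 0.0
```

Call:
step_arm(delta_pos=[[0, 0, 0], [0, 0, 0], [0, 0, 0], [0, 0, 0], [0, 0, 0]], turn=[0, 0, 0, 0, 0], grip=1, newtons=25)

```text
time: 14.9
ee_pos: [0.635, -0.0101, 0.0269]
eef_rot: [0.673, 0.74, 0.0, 0.0]
ft_force: [0.2, -0.4, 1.0]
width: 0.0203
grip_force: 0.8
```

Call:
step_arm(delta_pos=[[0, 0, 0], [0, 0, 0], [0, 0, 0.3], [0, 0, 0.7], [0, 0, 1], [0, 0, 1], [-0.5, 0.3, 1], [-0.9, 0.7, 0], [-0.9, 1, 0], [-0.9, 1, 0], [-0.9, 1, 0], [-0.9, 1, 0]], turn=[0, 0, 0, 0, 0, 0, 0, 0, 0, 0, 0, 0])

```text
time: 16.1
ee_pos: [0.5087, 0.1156, 0.1271]
eef_rot: [0.673, 0.74, 0.0, -0.0]
ft_force: [1.0, 1.0, -3.0]
width: 0.0187
grip_force: 25.0
```

Call:
step_arm(delta_pos=[[-0.7, 1, 0], [-0.2, 1, 0], [0, 1, 0], [0, 1, 0], [0, 1, 0], [0, 1, 0], [0, 1, 0], [0, 0.9, 0], [0, 0, -0.6], [0, 0, -0.7], [0, 0, 0], [0, 0, 0]], turn=[0, 0, 0, 0, 0, 0, 0, 0, 0, 0, 0, 0])

```text
time: 17.3
ee_pos: [0.4874, 0.3116, 0.0944]
eef_rot: [0.673, 0.74, -0.0, 0.0]
ft_force: [-0.4, 0.7, -1.7]
width: 0.019
grip_force: 25.0
```

Call:
step_arm(delta_pos=[[0.03, 0.04, -0.4], [0, 0, -0.6], [0, 0, -0.5], [0, 0, -0.3], [0, 0, -0.15], [0, 0, -0.1], [0, 0, -0.06], [0, 0, -0.05], [0, 0, -0.04], [0, 0, 0], [0, 0, 0]], turn=[0, 0, 0, 0, 0, 0, 0, 0, 0, 0, 0])

```text
time: 18.4
ee_pos: [0.4883, 0.3135, 0.0395]
eef_rot: [0.673, 0.74, 0.0, 0.0]
ft_force: [-0.2, -0.1, -1.5]
width: 0.0189
grip_force: 25.0
```

Call:
step_arm(delta_pos=[[0, -0.03, -0.04], [0, 0, -0.04], [0, 0, 0], [0, 0, 0]], turn=[0, 0, 0, 0])

```text
time: 18.8
ee_pos: [0.4885, 0.3128, 0.0378]
eef_rot: [0.673, 0.74, 0.0, 0.0]
ft_force: [-1.0, -1.2, 3.5]
width: 0.0186
grip_force: 25.0
```

Call:
step_arm(delta_pos=[[0, 0, 0], [0, 0, 0], [0, 0, 0], [0, 0, 0.4], [0, 0, 0.8], [0, 0, 1], [0, 0, 1], [0, -0.5, 0.8], [0, -0.9, 0.9], [0.1, -1, 0], [0.1, -1, 0], [0.1, -1, 0]], turn=[0, 0, 0, 0, 0, 0, 0, 0, 0, 0, 0, 0], grip=0.4)

```text
time: 20.0
ee_pos: [0.4958, 0.2017, 0.1608]
eef_rot: [0.673, 0.74, 0.001, 0.0]
ft_force: [-0.6, -0.2, 0.4]
width: 0.0524
grip_force: 0.0
```

Call:
step_arm(delta_pos=[[0.1, -1, 0], [0.1, -1, 0], [0, -1, 0], [0, -1, 0], [0, -1, 0], [0, -1, 0], [0, -0.5, 0], [0, 0, 0], [0, 0, 0]], turn=[0, 0, 0, 0, 0, 0, 0, 0, 0])

```text
time: 20.9
ee_pos: [0.5008, 0.0413, 0.16]
eef_rot: [0.672, 0.74, 0.0, -0.0]
ft_force: [0.1, 0.1, 0.0]
width: 0.0524
grip_force: 0.0
```

```bash
python3 - <<'E'
from bench import *
from h import *
print(read_state()["ee_pos"])
c=camera("wrist");cv2.imwrite("pics/w4.png",c["image"][:,:,::-1]);q=fcloud(c)
m=(q[...,2]>.032)&(q[...,2]<.046)&(abs(q[...,0]-.504)<.025)&(abs(q[...,1]-.091)<.025)
v,u=np.nonzero(m);print(len(u))
print(u.mean(),v.mean(),knob(c,int(u.mean()),int(v.mean()),.036,w=30))
m=(q[...,2]>.05)&(q[...,2]<.066)&(abs(q[...,0]-.488)<.025)&(abs(q[...,1]-.3125)<.025)
if m.sum(): print("200",m.sum(),np.median(q[m],0))
E
```

```text
[0.50075734 0.04127784 0.16004219]
287
290.0522648083624 148.78745644599303 (np.int64(287), array([0.5046, 0.092 , 0.0369]), 'enc', array([504.5,  92. ,  17.1]), 'mean', array([504.6,  91.9]))
```

View pics/w4.png

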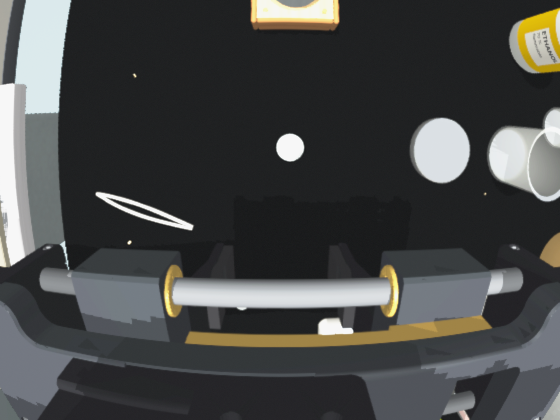

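The 100 g weight is at (290,148); its knob measures 17 mm, as it should.

Call:
step_arm(delta_pos=[[0.15, 0.7, 0], [0, 0.8, -0.4], [0, 0.53, -0.8], [0, 0, -1], [0, 0, -1], [0, 0, -1], [0, 0, -0.7], [0, 0, -0.4], [0, 0, -0.2], [0, 0, 0], [0, 0, 0]], turn=[0, 0, 0, 0, 0, 0, 0, 0, 0, 0, 0])

```text
time: 22.05
ee_pos: [0.505, 0.0914, 0.023]
eef_rot: [0.673, 0.74, 0.001, 0.0]
ft_force: [-0.1, -0.2, 0.4]
width: 0.0524
grip_force: 0.0
```

Call:
step_arm(delta_pos=[[0, 0, 0], [0, 0, 0], [0, 0, 0], [0, 0, 0], [0, 0, 0], [0, 0, 0], [0, 0, 0], [0, 0, 0]], turn=[0, 0, 0, 0, 0, 0, 0, 0], grip=1, newtons=20)

```text
time: 22.85
ee_pos: [0.5045, 0.0909, 0.0224]
eef_rot: [0.673, 0.74, 0.0, 0.0]
ft_force: [0.7, 0.4, 0.3]
width: 0.0157
grip_force: 20.0
```

Call:
step_arm(delta_pos=[[0, 0, 0.3], [0, 0, 0.7], [0, 0, 1], [0, 0.3, 1], [0, 0.8, 1], [-0.17, 1, 0], [-0.2, 1, 0], [-0.2, 1, 0], [-0.2, 1, 0], [-0.1, 1, 0], [0, 1, 0], [0, 1, 0]], turn=[0, 0, 0, 0, 0, 0, 0, 0, 0, 0, 0, 0])

```text
time: 24.05
ee_pos: [0.4824, 0.2943, 0.1228]
eef_rot: [0.673, 0.74, -0.0, 0.0]
ft_force: [0.5, -0.2, -1.2]
width: 0.0165
grip_force: 20.0
```

Call:
step_arm(delta_pos=[[0, 1, 0], [0, 1, 0], [0, 0.88, 0], [0, 0, -0.4], [0, 0, -0.9], [0, 0, -0.7], [0, 0, 0], [0, 0, 0]], turn=[0, 0, 0, 0, 0, 0, 0, 0])

```text
time: 24.85
ee_pos: [0.4828, 0.3648, 0.0726]
eef_rot: [0.673, 0.74, -0.0, 0.0]
ft_force: [0.7, -1.0, 0.5]
width: 0.0158
grip_force: 20.0
```

Call:
step_arm(delta_pos=[[0, 0.02, -0.4], [0, 0, -0.4], [0, 0, -0.3], [0, 0, -0.2], [0, 0, -0.1], [0, 0, -0.06], [0, 0, -0.05], [0, 0, -0.05], [0, 0, -0.03], [0, 0, 0], [0, 0, 0]], turn=[0, 0, 0, 0, 0, 0, 0, 0, 0, 0, 0])

```text
time: 25.95
ee_pos: [0.483, 0.3661, 0.0333]
eef_rot: [0.673, 0.74, 0.0, -0.0]
ft_force: [-1.3, -0.7, 6.0]
width: 0.0157
grip_force: 20.0
```

Call:
step_arm(delta_pos=[[0, 0, 0], [0, 0, 0], [0, 0, 0], [0, 0, 0.4], [0, 0, 0.8], [0, 0, 1], [0, 0, 1], [0, -0.5, 0.8], [0, -1, 0], [0, -1, 0], [0, -1, 0], [0, -1, 0]], turn=[0, 0, 0, 0, 0, 0, 0, 0, 0, 0, 0, 0], grip=0.5)

```text
time: 27.15
ee_pos: [0.4827, 0.2524, 0.1333]
eef_rot: [0.673, 0.74, 0.0, 0.0]
ft_force: [0.2, -1.4, 0.5]
width: 0.0433
grip_force: 0.0
```

Call:
step_arm(delta_pos=[[0, -1, 0], [0, -1, 0], [-0.1, -1, 0], [-0.1, -1, 0], [-0.1, -1, 0], [-0.1, -1, 0], [-0.1, -1, 0], [0, -1, 0], [0, -1, 0], [0, -1, 0], [0, -1, 0], [0, -1, 0]], turn=[0, 0, 0, 0, 0, 0, 0, 0, 0, 0, 0, 0])

```text
time: 28.35
ee_pos: [0.4703, -0.0477, 0.1333]
eef_rot: [0.673, 0.74, 0.001, 0.0]
ft_force: [1.2, 0.4, -0.1]
width: 0.0439
grip_force: 0.0
```

Call:
step_arm(delta_pos=[[0, -1, 0], [0, 0, -0.5], [0, 0, -1], [0, 0, -1], [0, 0, 0], [0, 0, 0]], turn=[0, 0, 0, 0, 0, 0])

```text
time: 28.95
ee_pos: [0.4701, -0.0714, 0.0705]
eef_rot: [0.673, 0.74, -0.0, -0.0]
ft_force: [0.0, 0.3, 0.2]
width: 0.0433
grip_force: 0.0
```

```bash
python3 - <<'E'
from bench import *
from h import *
print(read_state()["ee_pos"])
for n in("scene","side"):
    c=camera(n);P=cloud(c)
    for k,x,y,t in(("500",.494,.251,.067),("200",.488,.3125,.054),("100",.4828,.3663,.047)):
        m=(abs(P[...,0]-x)<.025)&(abs(P[...,1]-y)<.025)&(P[...,2]>t-.006)&(P[...,2]<t+.03)
        q=P[m];print(n,k,len(q),np.round([(q.min(0)+q.max(0))/2,q.max(0)],4).tolist() if len(q) else "")
E
```

```text
[ 0.47013353 -0.07138761  0.07050105]
scene 500 49 [[0.4928, 0.2475, 0.065], [0.5053, 0.2589, 0.0685]]
scene 200 34 [[0.4875, 0.31, 0.0513], [0.4969, 0.3195, 0.0545]]
scene 100 24 [[0.4809, 0.3648, 0.0452], [0.4891, 0.373, 0.0493]]
side 500 41 [[0.4969, 0.251, 0.0648], [0.5112, 0.263, 0.0686]]
side 200 28 [[0.4927, 0.3137, 0.052], [0.5035, 0.3221, 0.0558]]
side 100 22 [[0.484, 0.3681, 0.0449], [0.4933, 0.376, 0.0485]]
```

All three placed weights are seated at the right heights. Next is the 50 g.

Call:
step_arm(delta_pos=[[0, 0, -0.6], [0, 0, -0.6], [0, 0, -0.4], [0, 0, -0.2], [0, 0, -0.14], [0, 0, 0], [0, 0, 0]], turn=[0, 0, 0, 0, 0, 0, 0])

```text
time: 29.75
ee_pos: [0.4705, -0.0716, 0.022]
eef_rot: [0.673, 0.74, 0.0, 0.0]
ft_force: [0.4, -0.3, 0.5]
width: 0.0435
grip_force: 0.0
```

Call:
step_arm(delta_pos=[[0, 0, 0], [0, 0, 0], [0, 0, 0], [0, 0, 0], [0, 0, 0], [0, 0, 0], [0, 0, 0], [0, 0, 0]], turn=[0, 0, 0, 0, 0, 0, 0, 0], grip=1, newtons=15)

```text
time: 30.55
ee_pos: [0.4702, -0.0716, 0.0216]
eef_rot: [0.673, 0.74, 0.0, -0.0]
ft_force: [-0.1, 0.1, 0.9]
width: 0.0115
grip_force: 15.0
```

Call:
step_arm(delta_pos=[[0, 0, 0.3], [0, 0, 0.7], [0, 0, 1], [0, 0.3, 1], [0, 0.7, 1], [0, 1, 0], [0, 1, 0], [0, 1, 0], [0, 1, 0], [0, 1, 0], [0, 1, 0], [0, 1, 0]], turn=[0, 0, 0, 0, 0, 0, 0, 0, 0, 0, 0, 0])

```text
time: 31.75
ee_pos: [0.4701, 0.1293, 0.1221]
eef_rot: [0.673, 0.74, 0.0, 0.0]
ft_force: [0.1, -0.9, 0.0]
width: 0.012
grip_force: 15.0
```

Call:
step_arm(delta_pos=[[0, 1, 0], [0, 1, 0], [0, 1, 0], [0.1, 1, 0], [0.1, 1, 0], [0.1, 1, 0], [0, 1, 0], [0, 1, 0], [0, 1, 0], [0, 1, 0], [0, 1, 0], [0, 0.5, 0]], turn=[0, 0, 0, 0, 0, 0, 0, 0, 0, 0, 0, 0])

```text
time: 32.95
ee_pos: [0.4769, 0.4182, 0.1217]
eef_rot: [0.672, 0.741, 0.0, -0.0]
ft_force: [-0.3, -0.0, -1.0]
width: 0.0123
grip_force: 15.0
```

Call:
step_arm(delta_pos=[[0, 0, -0.5], [0, 0, -0.8], [0, 0, -0.7], [0, 0, 0], [0, 0, 0]], turn=[0, 0, 0, 0, 0])

```text
time: 33.45
ee_pos: [0.478, 0.4145, 0.0715]
eef_rot: [0.673, 0.739, -0.0, 0.0]
ft_force: [0.3, -0.7, -0.5]
width: 0.0119
grip_force: 15.0
```

Call:
step_arm(delta_pos=[[0, 0.03, -0.4], [0, 0, -0.4], [0, 0, -0.3], [0, 0, -0.2], [0, 0, -0.1], [0, 0, -0.06], [0, 0, -0.05], [0, 0, -0.04], [0, 0, -0.02], [0, 0, 0], [0, 0, 0]], turn=[0, 0, 0, 0, 0, 0, 0, 0, 0, 0, 0])

```text
time: 34.55
ee_pos: [0.4778, 0.4168, 0.0327]
eef_rot: [0.673, 0.74, 0.0, -0.0]
ft_force: [-0.1, -0.3, 2.9]
width: 0.0118
grip_force: 15.0
```

Call:
step_arm(delta_pos=[[0, 0, 0], [0, 0, 0], [0, 0, 0], [0, 0, 0.4], [0, 0, 0.8], [0, 0, 1], [0, 0, 1], [0, -0.5, 1], [0, -1, 0.5], [0, -1, 0], [0, -1, 0], [0, -1, 0]], turn=[0, 0, 0, 0, 0, 0, 0, 0, 0, 0, 0, 0], grip=0.5)

```text
time: 35.75
ee_pos: [0.4778, 0.3032, 0.1508]
eef_rot: [0.673, 0.74, 0.001, 0.0]
ft_force: [0.9, 1.3, 0.1]
width: 0.0436
grip_force: 0.0
```

Call:
step_arm(delta_pos=[[0, -1, 0], [0, -0.5, 0], [0, 0, 0], [0, 0, 0], [0, 0, 0]], turn=[0, 0, 0, 0, 0])

```text
time: 36.25
ee_pos: [0.4774, 0.2682, 0.1499]
eef_rot: [0.672, 0.741, 0.0, -0.0]
ft_force: [0.0, 1.1, -0.2]
width: 0.043
grip_force: 0.0
```

```bash
python3 - <<'E'
from bench import *
from h import *
print(read_state()["ee_pos"])
c=camera("wrist");cv2.imwrite("pics/w5.png",c["image"][:,:,::-1]);P=fcloud(c)
for k,x,y,t in(("500",.494,.251,.067),("200",.488,.3125,.054),("100",.4828,.3663,.047),("50",.478,.416,.044)):
    m=(abs(P[...,0]-x)<.025)&(abs(P[...,1]-y)<.025)&(P[...,2]>t-.004)&(P[...,2]<t+.03)
    q=P[m];print(k,len(q),np.round([(q.min(0)+q.max(0))/2,np.median(q,0)],4).tolist() if len(q) else "")
E
```

```text
[0.47742038 0.26819757 0.14987224]
500 671 [[0.4941, 0.2512, 0.0664], [0.4941, 0.252, 0.0679]]
200 505 [[0.4892, 0.3132, 0.0536], [0.4891, 0.3133, 0.0549]]
100 342 [[0.4831, 0.3669, 0.047], [0.4831, 0.3669, 0.0479]]
50 197 [[0.4781, 0.4168, 0.0437], [0.4781, 0.4163, 0.0448]]
```

View pics/w5.png

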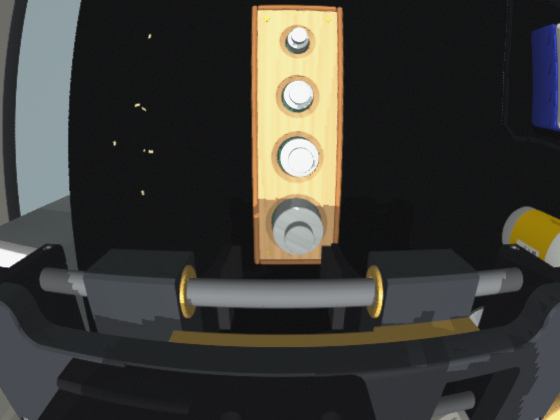

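All four weights stand upright and centred in their wells, at (298,40), (298,95), (298,157) and (298,230). Their tops are at seated height and the gripper is clear of them.

```bash
python3 -c "
from bench import *
print(close_job())"
```

```text
the job is handed in; nothing more can be done
None
```

All four check weights are back in their own wells, upright and fully down by the last camera measurement; the job was handed in at about 36 s, and no verdict came back.

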